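# Swing the bails in and stack the pedal crates

## Task

The blue crate on the spring platform is already full of pedals, so swing its two steel bails inward over the opening and press each one down until it snaps under its catches and stays there; the platform gives under your push. Then carry the grey crate with the lime pedal, upright all the way, and set it down gently on the two bails, square to the blue crate, so that both bails sit in the channels under its floor and it rests level. Leave the pedal in the grey crate and do not disturb the small bottle or the hex key standing by.

Things in the scene. Friction and masses are not known exactly. Their poses are not given: they have to be found in the camera images.
- lower_crate: blue open crate, 130 x 160 x 90 mm high, walls 3 mm; black pedals inside reach 44 mm above its underside. Origin: centre of its underside, about 62 mm above the bench when not pressed; z up, y along its 160 mm length, x across. At each end it has a bail: a steel U, pivoted outside the side walls, that swings from sticking out to lying across the opening
- platform: dark steel spring platform, 124 x 150 x 30 mm, fixed in the tray; it carries the blue crate and cannot tilt or turn. Pressed down with more than about 2 N the crate sinks, 1 mm for each further 0.3 N, to a solid stop at 25 mm (about 9 N), and rises again when relieved. The loaded grey crate alone sinks it about 7 to 11 mm. Origin: centre of its underside
- bail_a (a joint): angle (rad) of the bail on the +y end: 0 = sticking out level, away from the crate; pi/2 = upright; 2.85 = home, lying on the side walls over the opening, locked under its catches (end stop). A weak spring swings it back out to about 0.7 to 1.1 if it is let go before it is locked
- bail_b (a joint): the same for the bail on the -y end
- bail_a_pivot (a point): mid-point of the pivot line of bail_a, which runs along the blue crate's x: 72 mm from its centre towards +y, 84 mm above its origin
- bail_b_pivot (a point): the same for bail_b, towards -y
- bail_a_home (a point): where the centre of bail_a's crossbar lies at home (moves with the crate): 35.6 mm from the crate's centre, 95 mm up. On each side wall (crate x = +-70 mm) a black sprung catch with its nose 100 mm up leans over the bar's ends: the bail meets them about 0.4 rad before home and must be pressed past them (about 8 to 10 N along its arc); they then hold it
- bail_b_home (a point): the same for bail_b; the two home bars are 71 mm apart
- bail_a_grip (a point): centre of the crossbar of bail_a (short red sleeve): a round steel bar of 10 mm diameter, 156 mm long along the crate's x, 38 mm from its pivot line
- bail_b_grip (a point): the same for bail_b
- upper_crate: loose grey open crate, 122 x 150 mm, rim 67 mm high, 0.35 kg. Origin: centre of the underside of its foot ribs; z up, y along its 150 mm length, x across. The ribs are 7 mm deep and leave two channels 16 mm wide, open along x, at y = +-35.6 mm. Its floor (7 mm above the origin) rests on the bails: stacked, its origin is 93 mm above the blue crate's. Same either way round
- handle (a point): centre of the grey crate's handle bar (red sleeve), 110 mm above its origin: 16 mm wide (crate y), 12 mm high, 127 mm long along the crate's x, free at both sides and 76 mm clear above the pedal
- lime_pedal: lime-green flat pedal, 107 x 104 x 20 mm, 0.09 to 0.18 kg, lying loose on the floor of the grey crate. Origin: centre of its underside
- threadlock_bottle: small red bottle with white cap, 22 x 27 x 92 mm, standing loose on the bench in front of the tray. Origin: centre of its underside
- hex_key: black hex key, 34 x 99 x 9 mm, lying loose on the bench in front of the tray. Origin: centre of its underside

How it is judged:
On the way, in this order (a step that is already met when the one before it is completed fails the run):
1. both bails are home, locked under their catches (value of joint each of bail_a, bail_b above 2.76 rad and contact force between the fingers and lower_crate below 0.5 N), for 0.3 s.
2. the grey crate is carried clear of the bench (height (world z) of upper_crate above 0.06 m), for 0.2 s.
At the end, for the whole second after the job is handed in: Both bails above 2.76 rad. Grey crate released, still, resting on them: centre within 9 mm of the blue crate's in plan, square within 0.1 rad (either way round), level within 0.04 rad, origin 89 to 96.5 mm above the blue crate's; lime pedal on its floor within 40 mm of its centre (value of joint each of bail_a, bail_b above 2.76 rad and horizontal distance between upper_crate and lower_crate below 0.009 m and z of upper_crate in the frame of lower_crate between 0.089 and 0.0965 m and angle between the y axis of upper_crate and the y axis of lower_crate, either way round below 0.1 rad and angle between upper_crate's own z axis and vertical below 0.04 rad and linear speed of upper_crate below 0.02 m/s and horizontal distance between lime_pedal and upper_crate below 0.04 m and z of lime_pedal in the frame of upper_crate below 0.02 m and contact force between the fingers and upper_crate below 0.1 N); the robot touches nothing.
It fails at once if the grey crate is tipped by more than 0.5 rad (angle between upper_crate's own z axis and vertical above 0.5 rad).
It fails at once if the grey crate is banged or forced onto the blue crate (over 60 N) (contact force between upper_crate and lower_crate above 60 N).
It fails at once if the bottle is pushed more than 30 mm or knocked over (distance of threadlock_bottle from where it was at the start of the episode above 0.03 m or angle between threadlock_bottle's own z axis and vertical above 0.6 rad).
It fails at once if the hex key is moved more than 30 mm (distance of hex_key from where it was at the start of the episode above 0.03 m).
It also fails if it takes over 69 s, if anything falls off the work surface, if the arm or the gripper's body presses on something with over 40 N, if the wrist force passes 120 N, or if a joint passes its speed limit or range.

## Robot

A 6-joint arm with a two-finger parallel gripper is mounted at the origin on a cart in front of the work surface, level with it; the furniture and walls round the work are solid. World frame = base frame: x ahead of the robot, y to its left, z up, the work surface at z = 0. Lengths are in m, angles in rad, forces in N, time in s.
With the tool pointing down it reaches from about 0.375 to 0.9 m from the base axis. Payload 3.1 kg.
Tool frame: the origin (TCP) lies midway between the tips of the shut fingers; the grasp point (between the pads) lies 19 mm behind it (manip.hold_point_z is the distance from the TCP to the grasp point, in m); x points along the fingers, y is the direction in which the jaws open and shut, and the axes are right-handed (so a half turn about x gives the same grasp; the last joint's range is limited). The gripper opens to 85 mm and grips with 20 to 120 N. Pads are 22 mm wide; open, the fingers measure 114 mm over their backs; the gripper's body (76 mm by 85 mm) begins 54 mm behind the grasp point. The pads swing forward as they close: fully open they stand 13 mm farther back than shut.
Start: joints at [1.008, 0.527, 1.433, -0, 1.181, -0.178], TCP at [0.234, 0.58, 0.231] pointing down, gripper open.
Joint ranges: [-3.08, 3.08], [-0.75, 2.2], [0.22, 2.44], [-1.43, 4.57], [0, 2.65], [-2.85, 2.85]. Speed limits (rad/s): [2.79, 2.79, 3.14, 3.14, 3.14, 3.14].

## Interface

Orientations are given as a unit quaternion [x, y, z, w].
In Python, from station import manip, snapshot gives the robot as it stands.
- The arm moves only by the tool play_rows, never from a script. Its argument "series" is a list of rows, each a list of 4 numbers: the shift along the tool's x, y, z in m, then the turn about the tool's x in degrees. In form: [[tx, ty, tz, spin], ...]. A call has 1 to 20 rows; each row is the pose to reach, as a shift and turn from the pose measured when the call began, along the tool's axes at that moment; what a row does not reach only later rows make up. A row lasts 1/10 s, in which the tool goes at most 50 mm and 8.59 degrees, less where a joint would pass 70% of its speed; a pose out of reach is approached as far as the arm can. A call with a gripper value outside its range is refused whole. "claw" is the opening in per cent of the stroke, from 0 (shut) to 100 (fully open), set as the call begins (left out, the last holds). The fingers move at their own pace and stop on an object; "force" is the grip in N (left out, the last holds). Time passes only in rows, so rows that repeat a pose let the fingers close. It gives the time, the measured TCP pose, the force and the opening at its end, in the units of the state.
- manip.sense(): the state, without advancing time (a new reading comes with each control period).
- snapshot(name): name is "scene" or "top"; returns a dict with "image" (420x560x3 uint8, blue, green, red), "depth" (420x560 float32, m along the optical axis (not along the pixel's ray), 0 where there is no reading), "fov_y" (degrees; the focal length in pixels is half the picture's height over the tangent of half this angle, whatever the lens; pixels are square), "cx", "cy" (the principal point, pixels), "R" (3x3) and "t" (3): a world point X has camera coordinates R X + t. Camera axes: x right, y down, z forward; pixel columns grow to the right and rows downward; lengths in m; the calibration is good to about 2 mm. A picture is of the moment at which its call begins.
- manip.sign_off(): hands the job in, once; it reports no verdict.
The state is a dict: "t": time; "q": joint angles; "qd": joint speeds; "tau": joint torques, N m; "tcp_pos": TCP position; "tool_rot": TCP orientation; "force": force on the tool from outside, world axes, zero at the start; "ft_torque": the same for the moment, N m; "finger_gap": opening from 0.0 (shut) to 1.0 (fully open).
Only numpy, scipy, OpenCV 4.12 (cv2) and the standard library are available. Lean on these libraries where they do the work, as an engineer would, in place of code of your own. Each camera call takes 0.05 s, during which the arm holds its last target.

## Working session

There is one attempt and no reset: what is moved stays moved. The work goes in short steps, Python scripts to look and compute and a tool call to move; the robot and the scene stay as the last step left them, time stands still between calls to the robot, and variables do not carry over. Pictures are saved under pics/ and viewed, and the job is handed in when it is done.

Besides the shell and the picture viewer there is one more tool, called after "Call:" by a JSON object that holds its "fn" and its "kwargs". play_rows: Moves the arm, as the interface text tells. Its arguments: {"type":"object","properties":{"series":{"type":"array","items":{"type":"array","items":{"type":"number"}}},"claw":{"type":"number"},"force":{"type":"number"}},"required":["series"]}

```bash
mkdir -p pics; ls
python3 - <<'E'
from station import manip, snapshot
import cv2,numpy as np
print(manip.sense()); print(manip.hold_point_z)
for n in("scene","top"):
    s=snapshot(n); cv2.imwrite(f"pics/{n}0.png",s["image"]); np.savez(f"pics/{n}0.npz",**s)
    print(n,s["fov_y"],s["cx"],s["cy"],s["R"],s["t"])
E
```

```text
pics
{'t': 0.0, 'q': array([ 1.00850040e+00,  5.28437829e-01,  1.43395634e+00,  3.84078995e-05,
        1.18141051e+00, -1.78501996e-01]), 'qd': array([-0.00028774,  0.00129403,  0.00075642, -0.00030063, -0.00030114,
       -0.00106526]), 'tau': array([ 8.65936217e-04, -4.42336857e+01, -1.78034413e+01, -3.02178414e-04,
        8.44679569e-03, -1.67855268e-05]), 'tcp_pos': array([0.23358572, 0.57890538, 0.23033386]), 'tool_rot': array([ 0.13414089,  0.69442067, -0.13558986,  0.69383106]), 'force': array([-0.19849033,  0.41548931,  0.97373828]), 'ft_torque': array([ 0.00315152, -0.00021691, -0.00666241]), 'finger_gap': 0.9949616698967597}
0.0187
scene 47.192226466938486 269.75125317506746 201.6183235542917 [[-0.99729705 -0.07318908 -0.00647672]
 [-0.04341254  0.65807304 -0.75170155]
 [ 0.0592785  -0.74938857 -0.65947163]] [0.56214843 0.15680241 1.26086399]
top 48.671522443297675 281.3593664270591 212.49454174544252 [[-0.01688169 -0.99956623 -0.02413196]
 [-0.99257389  0.01966174 -0.12004372]
 [ 0.12046613  0.02192621 -0.99247527]] [-0.04507226  0.56285094  1.04115297]
```

View pics/scene0.png

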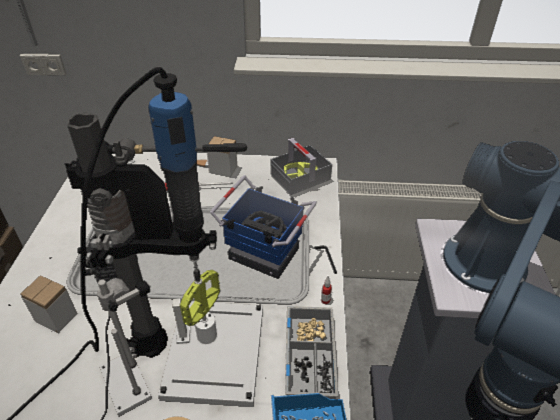

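View pics/top0.png

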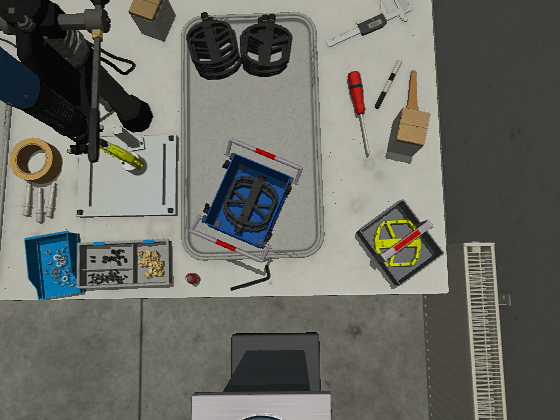

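The scene view shows the blue crate at about (262,225) with its bails out, the grey crate at (300,170), the bottle at (326,290) and the hex key at (325,258). In the top view the blue crate is at (250,200), the grey crate at (400,243), the bottle at (193,280) and the hex key at (252,278).

```bash
cat > h.py <<'E'
import numpy as np,cv2
from station import manip,snapshot
from scipy.spatial.transform import Rotation as Rn
def cloud(s):
    H,W=s["depth"].shape; f=H/2/np.tan(np.radians(float(s["fov_y"]))/2)
    v,u=np.mgrid[:H,:W]; d=s["depth"]
    c=np.stack([(u-s["cx"])/f*d,(v-s["cy"])/f*d,d],-1)
    return (c-s["t"])@s["R"]
def proj(s,X):
    H=s["depth"].shape[0]; f=H/2/np.tan(np.radians(float(s["fov_y"]))/2)
    c=s["R"]@np.asarray(X)+s["t"]; return f*c[0]/c[2]+s["cx"],f*c[1]/c[2]+s["cy"]
def load(n): return dict(np.load(n))
E
python3 - <<'E'
from h import *
np.set_printoptions(precision=4,suppress=True)
for n in("top0","scene0"):
    s=load(f"pics/{n}.npz"); P=cloud(s); im=s["image"]
    hsv=cv2.cvtColor(im,cv2.COLOR_BGR2HSV)
    red=((hsv[...,0]<8)|(hsv[...,0]>172))&(hsv[...,1]>140)&(hsv[...,2]>90)
    k,l,st,c=cv2.connectedComponentsWithStats(red.astype(np.uint8))
    for i in range(1,k):
        if st[i,4]>12:
            m=(l==i)&(s["depth"]>0); print(n,"red",c[i],st[i,4],np.median(P[m],0),P[m].min(0),P[m].max(0))
    bl=(hsv[...,0]>100)&(hsv[...,0]<130)&(hsv[...,1]>120)
    print(n)
s=load("pics/top0.npz");im=s["image"]
a=cv2.resize(im[120:310,170:330],None,fx=4,fy=4,interpolation=cv2.INTER_CUBIC)[:, :]
cv2.imwrite("pics/c1.png",cv2.resize(im[130:270,170:330],(800,700))[:600])
b=im[190:300,340:460];cv2.imwrite("pics/c2.png",cv2.resize(b,(600,550),interpolation=cv2.INTER_CUBIC))
s=load("pics/scene0.npz");im=s["image"]
cv2.imwrite("pics/c3.png",cv2.resize(im[120:300,190:350],(533,600),interpolation=cv2.INTER_CUBIC))
E
```

```text
top0 red [353.8742  77.9603] 151 [ 0.8842 -0.2348  0.0284] [ 0.8679 -0.2503  0.0174] [ 0.9041 -0.222   0.0336]
top0 red [357.8845  98.992 ] 251 [ 0.8342 -0.243   0.0263] [ 0.8003 -0.2574  0.0147] [ 0.8632 -0.2273  0.035 ]
top0 red [265.0345 153.3678] 87 [ 0.6661 -0.0274  0.1786] [ 0.6547 -0.0477  0.1743] [ 0.6775 -0.007   0.1822]
top0 red [406.86 239.98] 150 [ 0.4884 -0.3204  0.1162] [ 0.4676 -0.3484  0.1118] [ 0.509  -0.2932  0.12  ]
top0 red [225.4421 245.0947] 95 [0.4818 0.0554 0.1709] [0.4696 0.0354 0.1672] [0.4941 0.0739 0.1763]
top0 red [191.0286 277.4286] 35 [0.4198 0.1475 0.0531] [0.4066 0.1426 0.0459] [0.4267 0.1616 0.0575]
top0
scene0 red [301.8333 148.0556] 36 [ 0.4887 -0.3199  0.1162] [ 0.4732 -0.349   0.1129] [ 0.5074 -0.2929  0.1191]
scene0 red [229.0385 192.2692] 26 [ 0.6669 -0.0243  0.1784] [ 0.6583 -0.0446  0.174 ] [ 0.6739 -0.0081  0.1811]
scene0 red [301.1111 220.8889] 36 [0.4844 0.0595 0.1717] [0.4753 0.0424 0.1672] [0.4935 0.0741 0.1759]
scene0 red [325.8611 288.8611] 36 [0.4208 0.1612 0.0531] [0.4093 0.1525 0.0455] [0.4261 0.1665 0.0576]
scene0
```

View pics/c1.png

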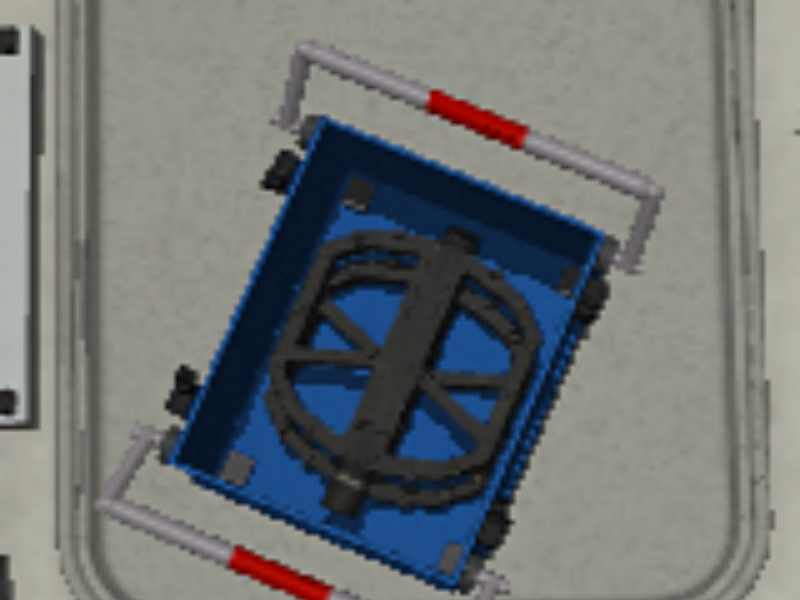

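View pics/c2.png

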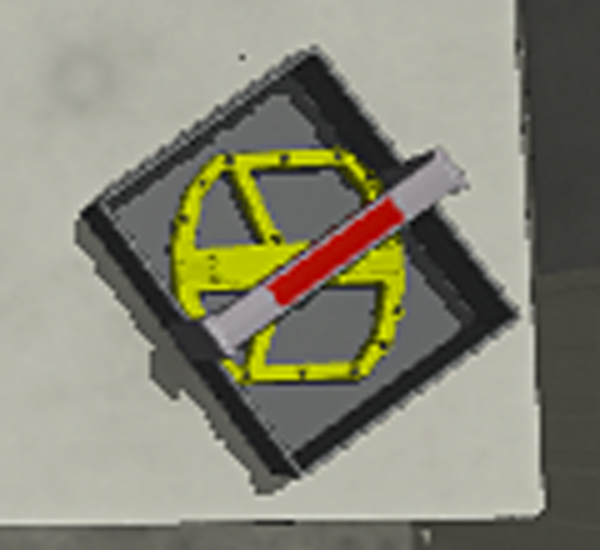

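View pics/c3.png

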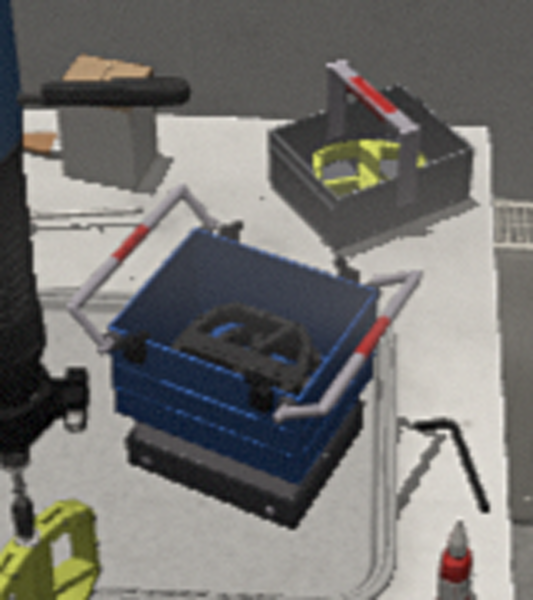

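The top crop shows the blue crate with its long axis about 24° off world x and the bails out at both ends. In the second crop, the grey handle sleeve runs from about (275,300) to (395,205), with the lime pedal below it. Next I'll refine the poses and check overhead obstacles.

Run:
```python
from h import *
np.set_printoptions(precision=4,suppress=True)
st=manip.sense(); print(Rn.from_quat(st["tool_rot"]).as_matrix())
T=load("pics/top0.npz");S=load("pics/scene0.npz")
Pt=cloud(T);Ps=cloud(S);P=np.vstack([Pt[T["depth"]>0],Ps[S["depth"]>0]])
# blue rim
pts=[]
for s,p in((T,Pt),(S,Ps)):
    h=cv2.cvtColor(s["image"],cv2.COLOR_BGR2HSV)
    m=(h[...,0]>100)&(h[...,0]<130)&(h[...,1]>120)&(s["depth"]>0)
    m&=(abs(p[...,0]-.575)<.13)&(abs(p[...,1]-.016)<.13)&(p[...,2]>.146)&(p[...,2]<.157)
    q=p[m]; print(len(q),np.median(q[:,2]),cv2.minAreaRect(q[:,:2].astype(np.float32)*1000)); 
# sleeves mid and axis, bails: grey/steel pts
for nm,c in(("far",(.6665,-.026)),("near",(.483,.057))):
  for s,p in((T,Pt),(S,Ps)):
    h=cv2.cvtColor(s["image"],cv2.COLOR_BGR2HSV)
    m=((h[...,0]<8)|(h[...,0]>172))&(h[...,1]>140)&(s["depth"]>0)&(np.hypot(p[...,0]-c[0],p[...,1]-c[1])<.04)&(p[...,2]>.15)
    q=p[m]; r=cv2.minAreaRect(q[:,:2].astype(np.float32)*1000); print(nm,q.mean(0),np.percentile(q[:,2],90),r)
# grey handle: points above .1
for s,p in((T,Pt),(S,Ps)):
    m=(s["depth"]>0)&(np.hypot(p[...,0]-.488,p[...,1]+.32)<.09)&(p[...,2]>.106)
    q=p[m]; print("handle",len(q),q.mean(0),np.percentile(q[:,2],[50,95]),cv2.minAreaRect(q[:,:2].astype(np.float32)*1000))
    m=(s["depth"]>0)&(np.hypot(p[...,0]-.488,p[...,1]+.32)<.12)&(p[...,2]>.055)&(p[...,2]<.075)
    q=p[m]; print("grim",len(q),np.median(q[:,2]),cv2.minAreaRect(q[:,:2].astype(np.float32)*1000))
# obstacles
m=(P[:,2]>.2)&(P[:,0]>.1)&(P[:,0]<.9)&(abs(P[:,1])<.7)
q=P[m]
for y in np.arange(-.5,.7,.05):
    k=q[(q[:,1]>=y)&(q[:,1]<y+.05)]
    if len(k)>5: print("obs y",round(y,2),"xmin",k[:,0].min(),"zmin/max",k[:,2].min(),k[:,2].max(),len(k))
```

```text
[[-0.001   0.3745  0.9272]
 [-0.0016  0.9272 -0.3745]
 [-1.     -0.0019 -0.0003]]
456 0.15183966049955394 ((575.8472290039062, 10.603416442871094), (136.23410034179688, 159.43408203125), 66.25672912597656)
146 0.15085601707396107 ((591.2822265625, 63.84274673461914), (71.93829345703125, 168.88909912109375), 84.15355682373047)
far [ 0.6654 -0.0277  0.1781] 0.18087948223972977 ((665.92919921875, -27.339370727539062), (42.49995422363281, 9.210378646850586), 66.53824615478516)
far [ 0.6665 -0.0262  0.1783] 0.18080248163868717 ((666.26318359375, -26.209239959716797), (39.349212646484375, 5.817973613739014), 65.12537384033203)
near [0.4816 0.0548 0.1709] 0.17300983165834713 ((481.5409240722656, 54.7728271484375), (42.09961700439453, 9.241451263427734), 65.95138549804688)
near [0.4842 0.0584 0.1716] 0.1731984199063757 ((484.19281005859375, 58.11576843261719), (34.98097229003906, 8.314929008483887), 67.4521713256836)
handle 497 [ 0.4878 -0.3189  0.1156] [0.1158 0.1188] ((488.3229675292969, -319.9159240722656), (19.326801300048828, 127.52021026611328), 34.430816650390625)
grim 491 0.065642389
[... 740 characters left out ...]
3 1558
obs y 0.25 xmin 0.6355490983201566 zmin/max 0.20003023887262295 0.6638026471756999 14999
obs y 0.3 xmin 0.6362118357412535 zmin/max 0.200136484404793 0.647205434341667 13641
obs y 0.35 xmin 0.7849446575306799 zmin/max 0.20002277325954465 0.5228743324950731 1608
obs y 0.4 xmin 0.19914507996964 zmin/max 0.2002532042873636 0.6154669791364126 139
obs y 0.45 xmin 0.18210937401439672 zmin/max 0.5286848404425537 0.6155948025394263 1130
obs y 0.5 xmin 0.22622225525153472 zmin/max 0.245196496708449 0.5981384023896389 1023
obs y 0.55 xmin 0.2254161007187387 zmin/max 0.32754671112934075 0.5755402554308084 6014
obs y 0.6 xmin 0.20394755976146833 zmin/max 0.3664799278752121 0.5610337982906213 4526
```

```bash
cat >> h.py <<'E'
np.set_printoptions(precision=4,suppress=True)
C=np.array([.5745,.0148]); YAW=-24.0
u=np.array([np.cos(np.radians(YAW)),np.sin(np.radians(YAW))])
def row(pos,yaw,show=True):
    s=manip.sense(); R=Rn.from_quat(s["tool_rot"]).as_matrix()
    d=R.T@(np.asarray(pos)-s["tcp_pos"]); cy=np.degrees(np.arctan2(R[1,1],R[0,1]))
    r=np.r_[d*1000,-((yaw-cy+180)%360-180)]
    if show: print("mm/deg",np.round(r,1))
    return r
def state():
    s=manip.sense(); R=Rn.from_quat(s["tool_rot"]).as_matrix()
    print("t",round(s["t"],2),"tcp",s["tcp_pos"],"yaw",round(np.degrees(np.arctan2(R[1,1],R[0,1])),2),"xaxis",R[:,0],"F",s["force"],"gap",round(s["finger_gap"],3),"q6",s["q"][5])
E
python3 -c "
from h import *
row([.4825,.056,.25],-24)"
```

```text
mm/deg [ -19.  -391.8  426.6   92. ]
```

Call:
{"fn": "play_rows", "kwargs": {"series": [[-0.005,-0.025,0.028,6],[-0.01,-0.06,0.065,14],[-0.015,-0.095,0.104,22],[-0.019,-0.13,0.142,30],[-0.019,-0.165,0.18,38],[-0.019,-0.2,0.218,46],[-0.019,-0.235,0.256,54],[-0.019,-0.27,0.294,62],[-0.019,-0.305,0.332,70],[-0.019,-0.34,0.37,78],[-0.019,-0.372,0.405,86],[-0.019,-0.392,0.427,92],[-0.019,-0.392,0.427,92],[-0.019,-0.392,0.427,92],[-0.019,-0.392,0.427,92]], "claw": 40, "force": 25}}

```text
t: 1.6
tcp_pos: [0.4818, 0.0565, 0.2496]
tool_rot: [-0.592, -0.386, 0.594, -0.385]
force: [0.3, 0.2, -0.2]
finger_gap: 0.402
```

Run:
```python
from h import *
state()
row([.4825,.056,.157],-24)
s=snapshot("top"); cv2.imwrite("pics/t1.png",cv2.resize(s["image"][130:330,150:350],(600,600)))
```

```text
t 1.6 tcp [0.4818 0.0565 0.2496] yaw -23.93 xaxis [-0.0028 -0.001  -1.    ] F [ 0.3391  0.1852 -0.1803] gap 0.402 q6 0.30495899720072506
mm/deg [92.6  1.1 -0.1  0.1]
```

View pics/t1.png

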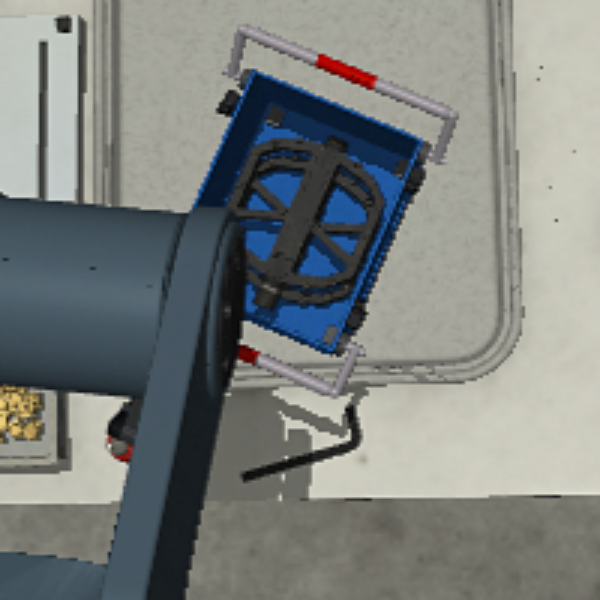

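The arm is over the near bail, whose sleeve shows at about (245,355), so I'll descend and grip.

Call:
{"fn": "play_rows", "kwargs": {"series": [[0.03,0.001,0,0],[0.06,0.001,0,0],[0.08,0.001,0,0],[0.092,0.001,0,0],[0.092,0.001,0,0],[0.092,0.001,0,0]]}}

```text
t: 2.25
tcp_pos: [0.4821, 0.0574, 0.158]
tool_rot: [-0.591, -0.387, 0.593, -0.386]
force: [0.1, -0.2, 0.7]
finger_gap: 0.402
```

Call:
{"fn": "play_rows", "kwargs": {"series": [[0,0,0,0],[0,0,0,0],[0,0,0,0],[0,0,0,0],[0,0,0,0],[0,0,0,0]], "claw": 0}}

```text
t: 2.85
tcp_pos: [0.4831, 0.0576, 0.1584]
tool_rot: [-0.592, -0.386, 0.593, -0.386]
force: [3.2, 3.5, 0.4]
finger_gap: 0.104
```

Run:
```python
from h import *
state()
p=manip.sense()["tcp_pos"][:2]-C; print("along",p@u*1000,"across",(p@np.array([-u[1],u[0]]))*1000)
s=snapshot("scene"); cv2.imwrite("pics/s1.png",cv2.resize(s["image"][150:300,190:350],(640,600),interpolation=cv2.INTER_CUBIC))
```

```text
t 2.85 tcp [0.4831 0.0576 0.1584] yaw -23.78 xaxis [-0.0003 -0.0006 -1.    ] F [3.1509 3.4818 0.4255] gap 0.104 q6 0.30453102432323814
along -100.8947012698651 across 1.894968272448526
```

View pics/s1.png

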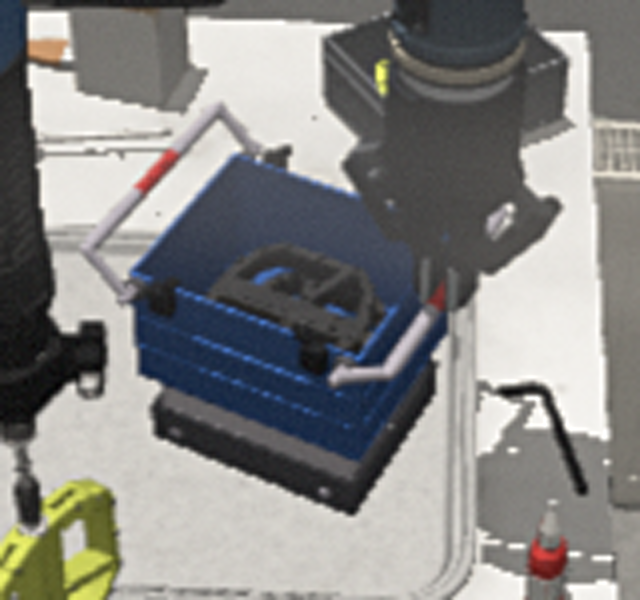

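Bail b is gripped at the sleeve, about (440,290). I'll swing it along its arc to about 2.3 rad.

Call:
{"fn": "play_rows", "kwargs": {"series": [[-0.0038,0.004,0,0],[-0.0073,0.0084,0,0],[-0.0099,0.0134,0,0],[-0.0119,0.0187,0,0],[-0.0131,0.0243,0,0],[-0.0133,0.03,0,0],[-0.0127,0.0357,0,0],[-0.0113,0.0412,0,0],[-0.0091,0.0464,0,0],[-0.006,0.0512,0,0],[-0.0036,0.0542,0,0],[-0.0036,0.0542,0,0],[-0.0036,0.0542,0,0]]}}

```text
t: 4.2
tcp_pos: [0.5314, 0.0361, 0.1624]
tool_rot: [-0.591, -0.387, 0.593, -0.385]
force: [-1.0, 3.2, 4.4]
finger_gap: 0.102
```

Run:
```python
from h import *
state()
p=manip.sense()["tcp_pos"][:2]-C; print("along",p@u*1000,"across",(p@np.array([-u[1],u[0]]))*1000)
s=snapshot("scene"); cv2.imwrite("pics/s2.png",cv2.resize(s["image"][150:300,190:350],(640,600),interpolation=cv2.INTER_CUBIC))
```

```text
t 4.2 tcp [0.5314 0.0361 0.1624] yaw -23.79 xaxis [-0.0037  0.0002 -1.    ] F [-1.0487  3.1911  4.3549] gap 0.102 q6 0.27349361766299496
along -48.00675675545962 across 1.9060072576448996
```

View pics/s2.png

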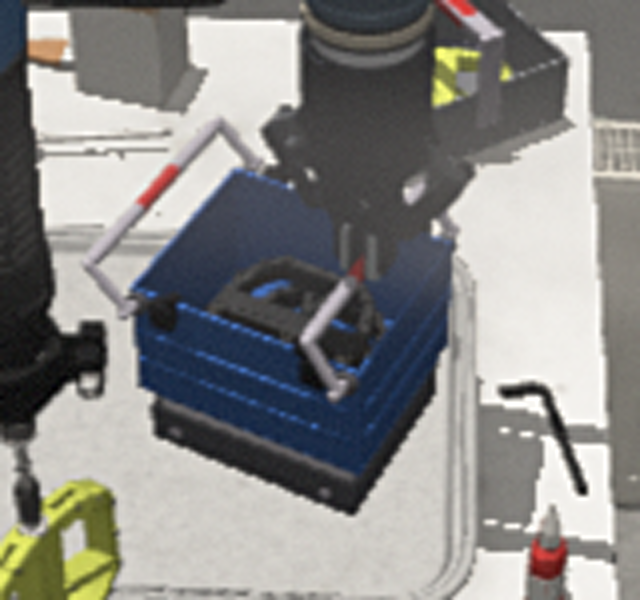

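The bail is past upright, and the crate has already sunk a little. Now I'll press down and inward.

Call:
{"fn": "play_rows", "kwargs": {"series": [[0.005,0.002,0,0],[0.01,0.004,0,0],[0.015,0.0045,0,0],[0.02,0.005,0,0],[0.025,0.0055,0,0],[0.029,0.0075,0,0],[0.033,0.0095,0,0],[0.037,0.011,0,0],[0.041,0.012,0,0],[0.043,0.0125,0,0],[0.045,0.0125,0,0],[0.045,0.0125,0,0]]}}

```text
t: 5.45
tcp_pos: [0.5464, 0.0296, 0.1234]
tool_rot: [0.593, 0.384, -0.591, 0.388]
force: [-4.1, -0.9, 33.0]
finger_gap: 0.104
```

Run:
```python
from h import *
state()
p=manip.sense()["tcp_pos"][:2]-C; print("along",p@u*1000,"across",(p@np.array([-u[1],u[0]]))*1000)
s=snapshot("scene"); cv2.imwrite("pics/s3.png",cv2.resize(s["image"][150:300,190:350],(640,600),interpolation=cv2.INTER_CUBIC))
```

```text
t 5.45 tcp [0.5464 0.0296 0.1234] yaw -23.75 xaxis [ 0.0058 -0.0028 -1.    ] F [-4.0677 -0.9013 32.977 ] gap 0.104 q6 0.26723485421754095
along -31.71133340943376 across 2.111746060252261
```

View pics/s3.png

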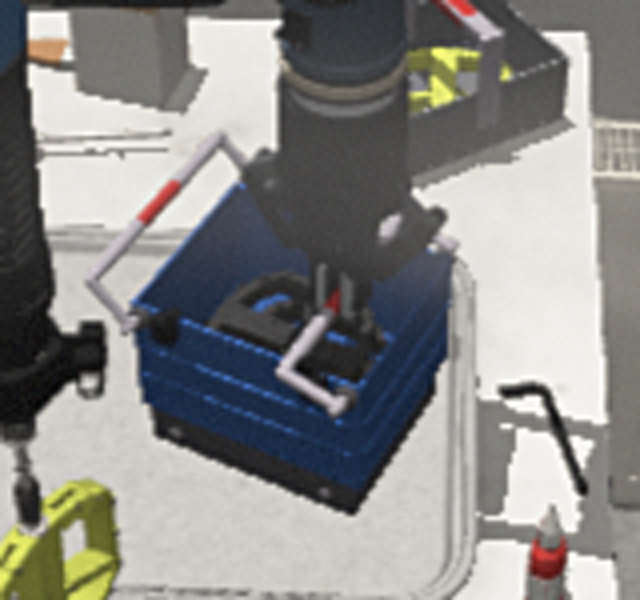

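Call:
{"fn": "play_rows", "kwargs": {"series": [[0.003,-0.002,0,0],[0.006,-0.002,0,0],[0.008,-0.002,0,0],[0.008,-0.002,0,0]]}}

```text
t: 5.9
tcp_pos: [0.5466, 0.0297, 0.1214]
tool_rot: [0.595, 0.383, -0.589, 0.39]
force: [-6.2, 1.8, 36.2]
finger_gap: 0.105
```

Run:
```python
from h import *
state()
p=manip.sense()["tcp_pos"][:2]-C; print("along",p@u*1000,"across",(p@np.array([-u[1],u[0]]))*1000)
```

```text
t 5.9 tcp [0.5466 0.0297 0.1214] yaw -23.71 xaxis [ 0.0117 -0.0048 -0.9999] F [-6.1559  1.8107 36.1523] gap 0.105 q6 0.2683146438964487
along -31.560127347761515 across 2.2209901810404853
```

Call:
{"fn": "play_rows", "kwargs": {"series": [[-0.01,0,0,0],[-0.02,0,0,0],[-0.026,0,0,0],[-0.026,0,0,0]]}}

```text
t: 6.3
tcp_pos: [0.5462, 0.0297, 0.1478]
tool_rot: [0.595, 0.383, -0.589, 0.39]
force: [0.3, 2.3, 2.9]
finger_gap: 0.105
```

Run:
```python
from h import *
state()
p=manip.sense()["tcp_pos"][:2]-C; print("along",p@u*1000,"across",(p@np.array([-u[1],u[0]]))*1000)
s=snapshot("scene"); cv2.imwrite("pics/s4.png",cv2.resize(s["image"][150:300,190:350],(640,600),interpolation=cv2.INTER_CUBIC))
```

```text
t 6.3 tcp [0.5462 0.0297 0.1478] yaw -23.7 xaxis [ 0.012  -0.005  -0.9999] F [0.2601 2.3055 2.8891] gap 0.105 q6 0.26807925977417035
along -31.89467417096703 across 2.128649053867518
```

View pics/s4.png

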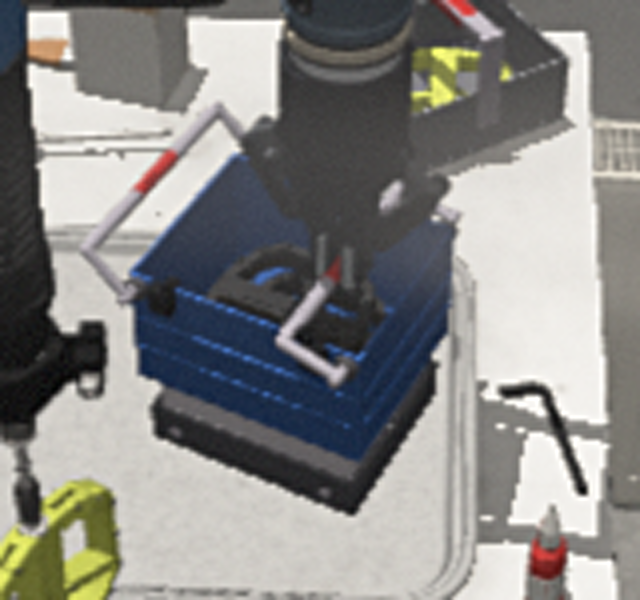

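Call:
{"fn": "play_rows", "kwargs": {"series": [[0,0,0,0],[0,0,0,0],[-0.01,0,0,0],[-0.04,0,0,0],[-0.08,-0.01,0,0],[-0.12,-0.02,0,0],[-0.13,-0.06,0,0],[-0.13,-0.1,0,0],[-0.13,-0.1,0,0]], "claw": 40}}

```text
t: 7.25
tcp_pos: [0.447, 0.0722, 0.2763]
tool_rot: [0.592, 0.385, -0.591, 0.39]
force: [0.6, 0.1, 0.2]
finger_gap: 0.395
```

Run:
```python
from h import *
state()
s=snapshot("scene"); cv2.imwrite("pics/s5.png",cv2.resize(s["image"][170:290,200:330],(650,600),interpolation=cv2.INTER_CUBIC));np.savez("pics/s5.npz",**s)
s=snapshot("top"); cv2.imwrite("pics/t5.png",cv2.resize(s["image"][130:270,180:320],(600,600),interpolation=cv2.INTER_CUBIC));np.savez("pics/t5.npz",**s)
```

```text
t 7.25 tcp [0.447  0.0722 0.2763] yaw -23.58 xaxis [ 0.0058 -0.0043 -1.    ] F [0.5548 0.1071 0.1575] gap 0.395 q6 0.32849354733109676
```

View pics/s5.png

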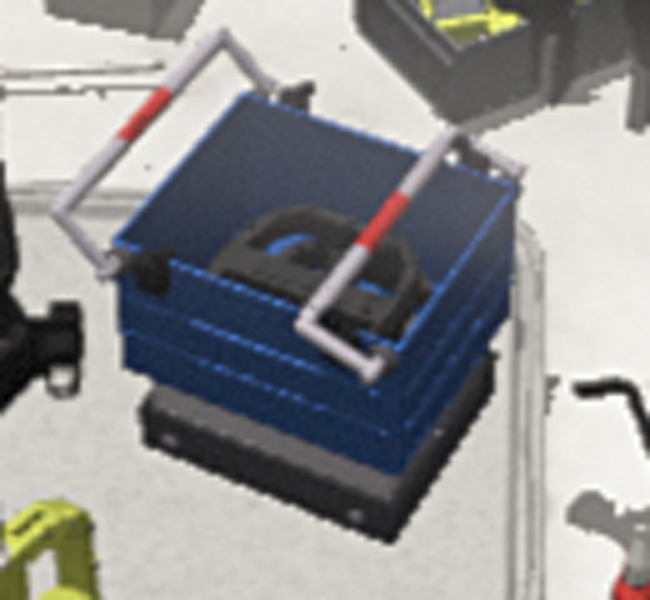

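View pics/t5.png

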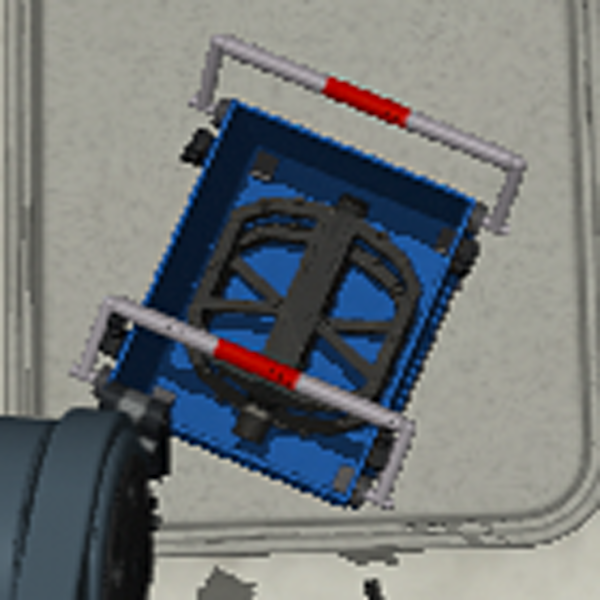

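Run:
```python
from h import *
v=np.array([-u[1],u[0]])
for n in("s5","t5"):
    s=load(f"pics/{n}.npz");p=cloud(s)
    h=cv2.cvtColor(s["image"],cv2.COLOR_BGR2HSV)
    m=((h[...,0]<8)|(h[...,0]>172))&(h[...,1]>140)&(s["depth"]>0)&(p[...,2]>.13)
    k,l,st,c=cv2.connectedComponentsWithStats(m.astype(np.uint8))
    for i in range(1,k):
        if st[i,4]>15:
            q=p[l==i]; r=cv2.minAreaRect(q[:,:2].astype(np.float32)*1000)
            d=np.array(r[0])/1000-C
            print(n,r,"z",np.percentile(q[:,2],[50,90]),"along",d@u*1000,"across",d@v*1000)
    # rim
    m=(h[...,0]>100)&(h[...,0]<130)&(h[...,1]>110)&(s["depth"]>0)&(abs(p[...,2]-.152)<.006)&(np.hypot(p[...,0]-C[0],p[...,1]-C[1])<.13)
    q=p[m][:,:2]-C; print("rim along",np.percentile(q@u*1000,[.5,2,98,99.5]),"across",np.percentile(q@v*1000,[.5,2,98,99.5]))
    m=(np.hypot(p[...,0]-C[0],p[...,1]-C[1])<.13)&(s["image"].max(-1)<45)&(p[...,2]>.14)&(p[...,2]<.19)
    k,l,st,c=cv2.connectedComponentsWithStats(m.astype(np.uint8))
    for i in range(1,k):
        if st[i,4]>6:
            q=p[l==i]; print("  black",c[i],st[i,4],"along",np.percentile((q[:,:2]-C)@u*1000,[5,95]),"across",np.percentile((q[:,:2]-C)@v*1000,[5,95]),"z",q[:,2].min(),q[:,2].max())
```

```text
s5 ((667.8087768554688, -26.14458656311035), (37.16712188720703, 4.304512977600098), 67.03528594970703) z [0.1779 0.1801] along 101.89547294530658 across 0.5473575979185602
s5 ((546.1062622070312, 29.500782012939453), (36.14509582519531, 7.218071937561035), 66.41908264160156) z [0.1633 0.1658] along -31.918316912793717 across 1.8810590374283096
rim along [-76.0318 -75.8162  81.1868  82.1494] across [-10.2753  -3.9429  67.8222  68.3824]
  black [230.2444 224.2667] 45 along [46.981  62.4294] across [68.6932 76.8303] z 0.1405593689081746 0.16709858810053133
  black [267.1739 234.9565] 23 along [-54.2727 -38.6288] across [66.2477 74.1401] z 0.1444129852236284 0.16734747131384997
t5 ((666.64404296875, -27.303787231445312), (42.65803909301758, 9.197304725646973), 66.75629425048828) z [0.178  0.1797] along 101.30292498222201 across -0.9853648582957286
t5 ((543.9248046875, 27.116111755371094), (41.828407287597656, 9.599324226379395), 67.20853424072266) z [0.1628 0.1649] along -32.94124474539573 across -1.1847243528552795
rim along [-76.589  -76.3136  82.1121  82.5424] across [-66.5543 -66.29
[... 306 characters left out ...]
084  80.7525] across [-18.621   -6.4127] z 0.14031193643101914 0.14809318002452773
  black [284.7778 175.5556] 9 along [79.7658 80.8625] across [-59.4899 -45.2718] z 0.14038439776255407 0.14951976153565305
  black [287.5789 189.2895] 38 along [44.1646 66.8689] across [-74.8973 -66.431 ] z 0.14153746549040486 0.1672432775620498
  black [205.9459 207.8108] 37 along [-55.643  -38.4132] across [64.3858 72.1262] z 0.15197482153178582 0.16748060271159915
  black [209.7222 212.0556] 18 along [-63.4296 -38.0139] across [60.1684 61.0843] z 0.14012081152847436 0.1507664790045137
  black [268.2    234.2286] 35 along [-56.031  -38.6812] across [-74.3932 -66.4679] z 0.14358639268964085 0.1674834126628273
```

The near bail stays home, with its bar at −35 mm along the crate axis at the expected height. The rim puts the crate centre 2.9 mm further along +u than I'd estimated. Next is the far bail.

```bash
sed -i 's/^C=.*/C=np.array([.5771,.0136]); YAW=-24.0/' h.py; python3 -c "
from h import *
row([.6672,-.0265,.25],-24);row([.6672,-.0265,.1605],-24)"
```

```text
mm/deg [ 30.  235.2   3.    0.4]
mm/deg [119.5 234.    3.    0.4]
```

Call:
{"fn": "play_rows", "kwargs": {"series": [[0,0.03,0.001,0],[0,0.07,0.002,0],[0,0.115,0.003,0],[0,0.16,0.003,0.4],[0.01,0.205,0.003,0.4],[0.025,0.235,0.003,0.4],[0.05,0.235,0.003,0.4],[0.06,0.235,0.003,0.4],[0.06,0.235,0.003,0.4]], "force": 40}}

```text
t: 8.25
tcp_pos: [0.6662, -0.0268, 0.2172]
tool_rot: [0.594, 0.382, -0.592, 0.387]
force: [-0.1, 0.5, -0.7]
finger_gap: 0.401
```

```bash
python3 -c "
from h import *
state();row([.6672,-.0265,.1605],-24)"
```

```text
t 8.25 tcp [ 0.6662 -0.0268  0.2172] yaw -24.07 xaxis [ 0.007  -0.0045 -1.    ] F [-0.1006  0.4948 -0.6933] gap 0.401 q6 0.2151484311389219
mm/deg [56.7  0.3 -0.8 -0.1]
```

Call:
{"fn": "play_rows", "kwargs": {"series": [[0.025,0.0005,0,0],[0.045,0.0005,0,0],[0.0567,0.0005,0,0],[0.0567,0.0005,0,0],[0.0567,0.0005,0,0]]}}

```text
t: 8.75
tcp_pos: [0.6678, -0.0273, 0.1618]
tool_rot: [0.595, 0.382, -0.592, 0.388]
force: [0.4, -0.1, -1.0]
finger_gap: 0.4
```

Call:
{"fn": "play_rows", "kwargs": {"series": [[0,0,0,0],[0,0,0,0],[0,0,0,0],[0,0,0,0],[0,0,0,0],[0,0,0,0]], "claw": 0}}

```text
t: 9.35
tcp_pos: [0.6688, -0.0274, 0.1624]
tool_rot: [0.596, 0.381, -0.591, 0.389]
force: [1.0, 0.1, 2.1]
finger_gap: 0.101
```

Run:
```python
from h import *
state()
p=manip.sense()["tcp_pos"][:2]-C; print("along",p@u*1000,"across",(p@np.array([-u[1],u[0]]))*1000)
s=snapshot("scene"); cv2.imwrite("pics/s6.png",cv2.resize(s["image"][150:300,190:350],(640,600),interpolation=cv2.INTER_CUBIC))
```

```text
t 9.35 tcp [ 0.6688 -0.0274  0.1624] yaw -24.06 xaxis [ 0.0116 -0.0052 -0.9999] F [0.9757 0.1117 2.0536] gap 0.101 q6 0.21511425952519847
along 100.43575907528155 across -0.16798119448570292
```

View pics/s6.png

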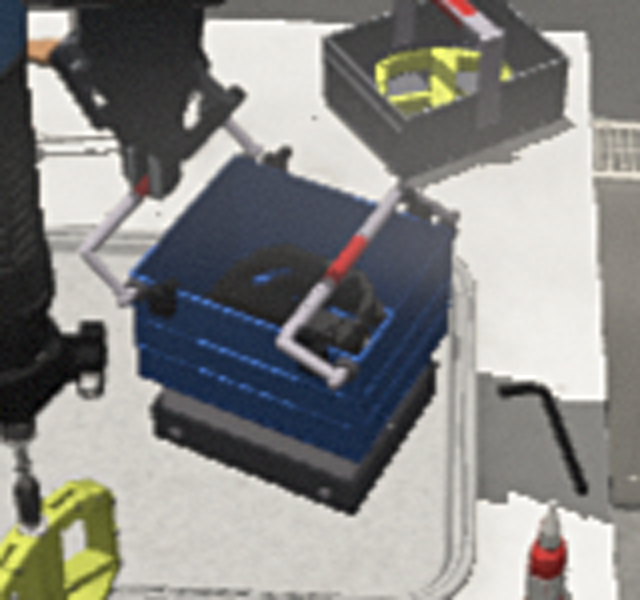

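Bail a is gripped, with the near bail still home. I'll swing it over.

Call:
{"fn": "play_rows", "kwargs": {"series": [[-0.0041,-0.0044,0,0],[-0.0073,-0.0091,0,0],[-0.0097,-0.0142,0,0],[-0.0114,-0.0197,0,0],[-0.0122,-0.0253,0,0],[-0.0122,-0.031,0,0],[-0.0113,-0.0366,0,0],[-0.0096,-0.0421,0,0],[-0.0071,-0.0472,0,0],[-0.0039,-0.0519,0,0],[-0.0039,-0.0519,0,0],[-0.0039,-0.0519,0,0]]}}

```text
t: 10.6
tcp_pos: [0.6242, -0.0076, 0.1671]
tool_rot: [0.597, 0.379, -0.589, 0.391]
force: [4.7, -3.1, 4.6]
finger_gap: 0.092
```

Run:
```python
from h import *
state()
p=manip.sense()["tcp_pos"][:2]-C; print("along",p@u*1000)
q=C+.0357*u
row([*q,.1225],-24)
```

```text
t 10.6 tcp [ 0.6242 -0.0076  0.1671] yaw -24.06 xaxis [ 0.0187 -0.0079 -0.9998] F [ 4.653  -3.0838  4.567 ] gap 0.092 q6 0.2336353116394309
along 51.591222091198325
mm/deg [ 44.2 -16.8  -0.1  -0.1]
```

Call:
{"fn": "play_rows", "kwargs": {"series": [[0.005,-0.003,0,0],[0.01,-0.006,0,0],[0.015,-0.008,0,0],[0.02,-0.009,0,0],[0.025,-0.01,0,0],[0.029,-0.012,0,0],[0.033,-0.0135,0,0],[0.037,-0.015,0,0],[0.041,-0.0165,0,0],[0.044,-0.0168,0,0],[0.048,-0.0168,0,0],[0.051,-0.0168,0,0],[0.051,-0.0168,0,0]]}}

```text
t: 11.9
tcp_pos: [0.6108, -0.0012, 0.1244]
tool_rot: [0.598, 0.378, -0.588, 0.392]
force: [-10.1, 1.2, 46.7]
finger_gap: 0.099
```

Run:
```python
from h import *
state()
p=manip.sense()["tcp_pos"][:2]-C; print("along",p@u*1000)
s=snapshot("scene"); cv2.imwrite("pics/s7.png",cv2.resize(s["image"][150:300,190:350],(640,600),interpolation=cv2.INTER_CUBIC))
```

```text
t 11.9 tcp [ 0.6108 -0.0012  0.1244] yaw -24.03 xaxis [ 0.0236 -0.0093 -0.9997] F [-10.1488   1.1989  46.6714] gap 0.099 q6 0.24097601421726786
along 36.77742204961913
```

View pics/s7.png

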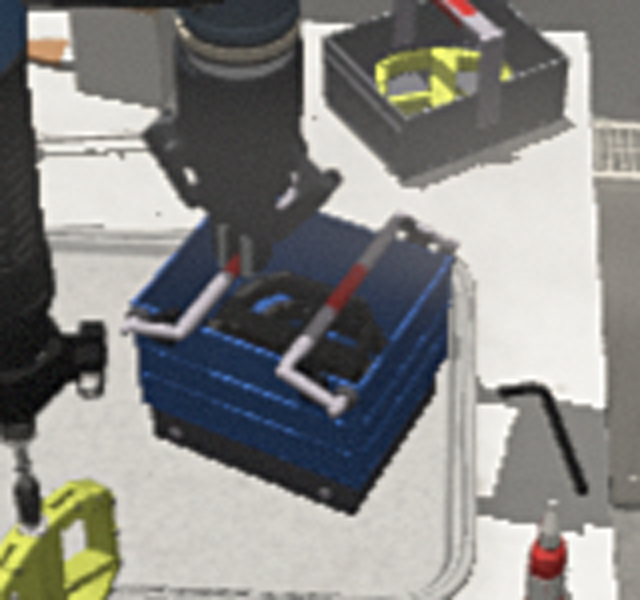

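Crate at its stop and the bail looks down. I'll relieve the load slowly, release, lift and check.

Call:
{"fn": "play_rows", "kwargs": {"series": [[-0.01,0,0,0],[-0.02,0,0,0],[-0.026,0,0,0],[-0.026,0,0,0]]}}

```text
t: 12.35
tcp_pos: [0.6108, -0.0012, 0.1507]
tool_rot: [0.599, 0.377, -0.587, 0.393]
force: [2.9, -1.5, 1.8]
finger_gap: 0.096
```

Call:
{"fn": "play_rows", "kwargs": {"series": [[0,0,0,0],[0,0,0,0],[0,0,0,0],[-0.01,0,0,0],[-0.04,0,0,0],[-0.08,0,0,0],[-0.12,0,0,0],[-0.13,0,0.03,0],[-0.13,0,0.07,0],[-0.13,0,0.11,0],[-0.13,0,0.15,0],[-0.13,0,0.15,0]], "claw": 40}}

```text
t: 13.55
tcp_pos: [0.5446, -0.1407, 0.2809]
tool_rot: [0.599, 0.375, -0.589, 0.391]
force: [-0.7, 0.3, -0.3]
finger_gap: 0.402
```

```bash
cat > chk.py <<'E'
from h import *
import sys
tag=sys.argv[1]
state()
v=np.array([-u[1],u[0]])
s=snapshot("scene"); cv2.imwrite(f"pics/s{tag}.png",cv2.resize(s["image"][150:300,190:350],(640,600),interpolation=cv2.INTER_CUBIC));S=s
t=snapshot("top"); cv2.imwrite(f"pics/t{tag}.png",cv2.resize(t["image"][130:300,180:350],(600,600),interpolation=cv2.INTER_CUBIC))
for n,s in(("s",S),("t",t)):
    p=cloud(s)
    h=cv2.cvtColor(s["image"],cv2.COLOR_BGR2HSV)
    m=((h[...,0]<8)|(h[...,0]>172))&(h[...,1]>140)&(s["depth"]>0)&(p[...,2]>.1)&(p[...,2]<.4)
    k,l,st,c=cv2.connectedComponentsWithStats(m.astype(np.uint8))
    for i in range(1,k):
        if st[i,4]>15:
            q=p[l==i]; r=cv2.minAreaRect(q[:,:2].astype(np.float32)*1000)
            d=np.array(r[0])/1000-C
            print(n,r,"z",np.percentile(q[:,2],[50,90]),"along",d@u*1000,"across",d@v*1000)
    m=(h[...,0]>100)&(h[...,0]<130)&(h[...,1]>110)&(s["depth"]>0)&(abs(p[...,2]-.152)<.006)&(np.hypot(p[...,0]-C[0],p[...,1]-C[1])<.13)
    q=p[m][:,:2]-C; 
    if len(q)>20: print("rim along",np.percentile(q@u*1000,[.5,2,98,99.5]),"across",np.percentile(q@v*1000,[.5,2,98,99.5]))
E
python3 chk.py 8
```

```text
t 13.55 tcp [ 0.5446 -0.1407  0.2809] yaw -24.32 xaxis [ 0.0244 -0.0115 -0.9996] F [-0.6648  0.2761 -0.2913] gap 0.402 q6 -0.02718288243119389
s ((490.1246643066406, -319.02655029296875), (12.228998184204102, 60.070777893066406), 38.70955276489258) z [0.117  0.1195] along 55.83548361443716 across -339.2455301817775
s ((610.5819702148438, -0.5381145477294922), (39.08561325073242, 6.664044380187988), 65.61246490478516) z [0.1642 0.1656] along 36.33779105326002 across 0.7025338440404382
s ((545.6820068359375, 29.094890594482422), (36.569095611572266, 8.128396987915039), 67.3946304321289) z [0.1635 0.1652] along -35.00410472850212 across 1.3764378475292736
rim along [-78.3762 -78.255   75.8532  79.3394] across [-12.7837  -6.9204  67.6844  67.7741]
t ((610.0599975585938, -2.132783889770508), (41.89494705200195, 10.12071704864502), 66.73373413085938) z [0.1622 0.1645] along 36.50955575912686 across -0.9665744958035228
t ((543.994140625, 27.109529495239258), (41.64643096923828, 9.581971168518066), 67.25521087646484) z [0.1628 0.1644] along -35.73852812981308 across -1.1237968030624428
t ((488.213623046875, -320.1166076660156), (10.198165893554688, 63.003135681152344), 35.04291534423828) z [0.1162 0.1188] along 54.53302682888378 across -341.01863765027076
rim along [-79.4144 -79.2556  79.1186  79.5627] across [-43.6197 -37.3769  64.44    64.816 ]
```

View pics/s8.png

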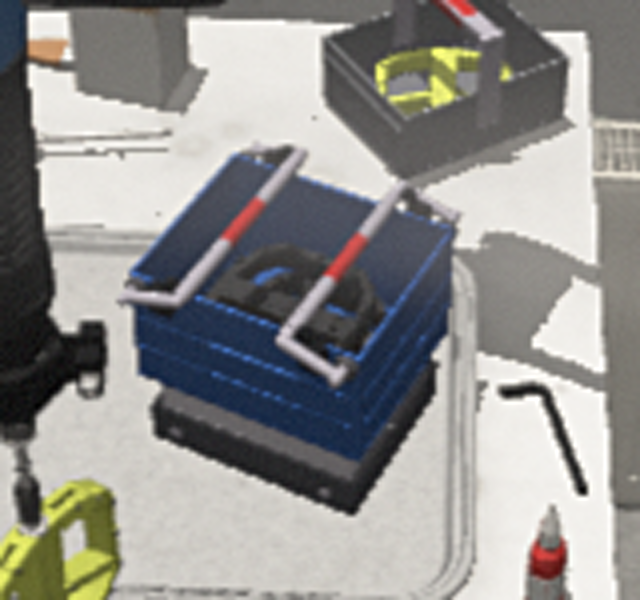

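View pics/t8.png

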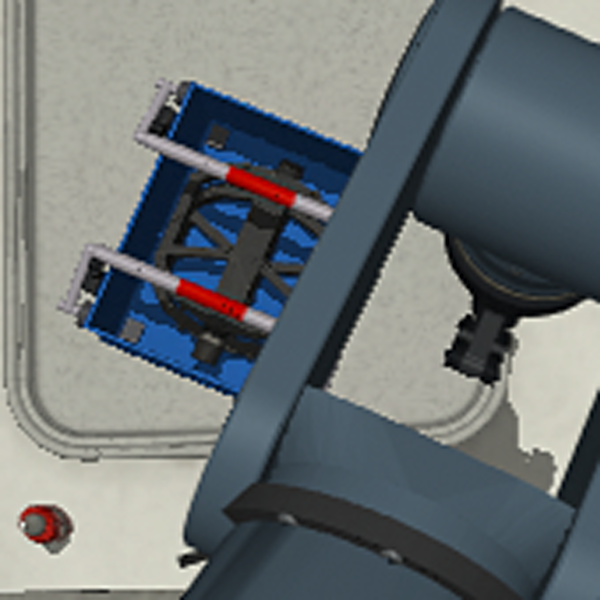

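Both bails are home, with the bars at +36.4 and −35.4 mm along the axis and tops level near 0.164. In the scene view the sleeves sit at (245,222) and (347,258). Now the grey crate's handle.

```bash
python3 -c "
from h import *
row([.4892,-.3195,.18],35)"
```

```text
mm/deg [101.   20.  189.6 -59.2]
```

Call:
{"fn": "play_rows", "kwargs": {"series": [[0,0.003,0.03,-8],[0.01,0.007,0.065,-16],[0.03,0.011,0.1,-24],[0.05,0.015,0.135,-32],[0.07,0.018,0.165,-40],[0.09,0.02,0.185,-48],[0.1,0.02,0.19,-56],[0.101,0.02,0.19,-59.2],[0.101,0.02,0.19,-59.2],[0.101,0.02,0.19,-59.2]], "claw": 55}}

```text
t: 14.65
tcp_pos: [0.4899, -0.3189, 0.1802]
tool_rot: [0.328, 0.618, -0.325, 0.637]
force: [0.6, -0.3, 0.6]
finger_gap: 0.549
```

```bash
python3 -c "
from h import *
state();row([.4892,-.3195,.092],35)
s=snapshot('scene'); cv2.imwrite('pics/s9.png',cv2.resize(s['image'][100:220,220:380],(800,600),interpolation=cv2.INTER_CUBIC))"
```

```text
t 14.65 tcp [ 0.4899 -0.3189  0.1802] yaw 35.06 xaxis [ 0.0258 -0.009  -0.9996] F [ 0.638  -0.3311  0.6052] gap 0.549 q6 -1.3935046178934738
mm/deg [88.1 -2.3 -1.9  0.1]
```

View pics/s9.png

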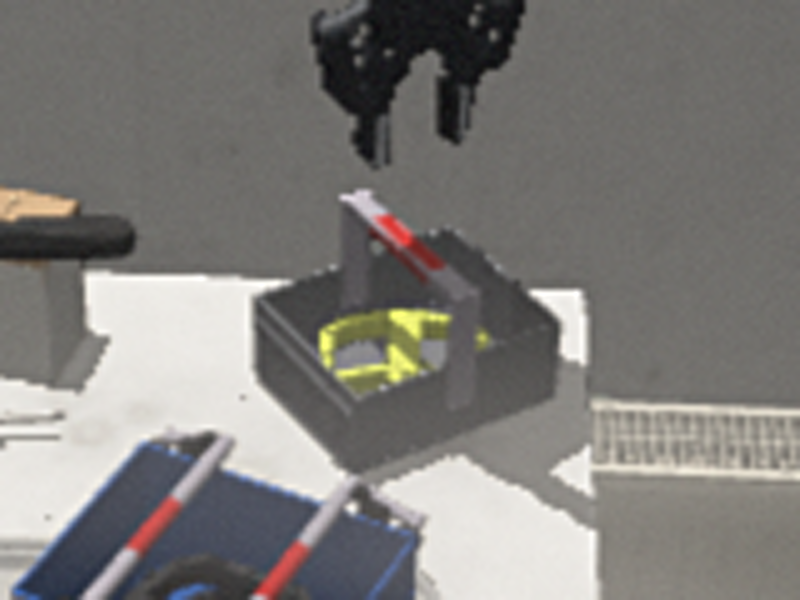

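The jaws straddle the handle sleeve at about (410,240). I'll descend and grip.

Call:
{"fn": "play_rows", "kwargs": {"series": [[0.03,-0.002,-0.002,0],[0.06,-0.002,-0.002,0],[0.08,-0.0023,-0.002,0],[0.0885,-0.0023,-0.002,0],[0.0885,-0.0023,-0.002,0],[0.0885,-0.0023,-0.002,0]]}}

```text
t: 15.3
tcp_pos: [0.4899, -0.3199, 0.0927]
tool_rot: [0.327, 0.617, -0.325, 0.638]
force: [0.6, -0.2, 0.4]
finger_gap: 0.545
```

Call:
{"fn": "play_rows", "kwargs": {"series": [[0,0,0,0],[0,0,0,0],[0,0,0,0],[0,0,0,0],[0,0,0,0],[0,0,0,0],[0,0,0,0]], "claw": 0, "force": 60}}

```text
t: 16.0
tcp_pos: [0.4904, -0.3205, 0.0938]
tool_rot: [0.327, 0.616, -0.325, 0.638]
force: [-1.5, -0.6, 5.3]
finger_gap: 0.18
```

Call:
{"fn": "play_rows", "kwargs": {"series": [[-0.005,0,0,0],[-0.01,0,0,0],[-0.02,0,0,0],[-0.03,0,0,0],[-0.04,0,0,0],[-0.04,0,0,0]]}}

```text
t: 16.6
tcp_pos: [0.4902, -0.3209, 0.1358]
tool_rot: [0.327, 0.615, -0.326, 0.64]
force: [-0.0, -0.9, -3.8]
finger_gap: 0.172
```

```bash
python3 -c "
from h import *
state()
s=snapshot('scene'); cv2.imwrite('pics/s10.png',cv2.resize(s['image'][100:220,220:380],(800,600),interpolation=cv2.INTER_CUBIC))"
```

```text
t 16.6 tcp [ 0.4902 -0.3209  0.1358] yaw 35.09 xaxis [ 0.0316 -0.0149 -0.9994] F [-0.0161 -0.9217 -3.8296] gap 0.172 q6 -1.3978209104995165
```

View pics/s10.png

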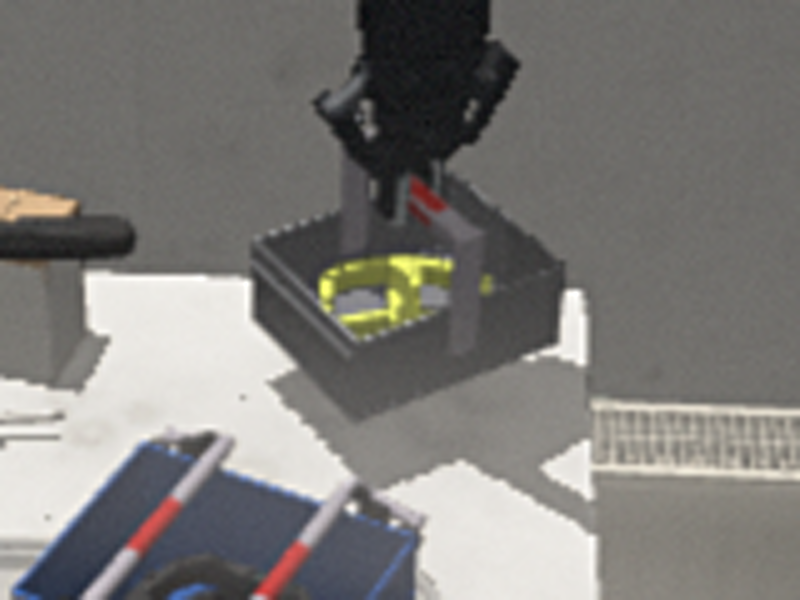

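Held clear of the bench with the pedal inside. I'll lift and carry it over, compensating for a 0.035 rad tool tilt.

```bash
python3 -c "
from h import *
row([.4902,-.3209,.31],35);row([.5745,.0147,.31],-24)"
```

```text
mm/deg [-174.9    3.1    5.5    0.1]
mm/deg [-177.   265.  -220.6   59.1]
```

Call:
{"fn": "play_rows", "kwargs": {"series": [[-0.02,0.0,0.0,0],[-0.05,0.001,0.001,0],[-0.085,0.002,0.002,0],[-0.12,0.005,0.0,0],[-0.15,0.014,-0.006,2],[-0.17,0.028,-0.017,5],[-0.177,0.048,-0.033,9],[-0.177,0.07,-0.052,14],[-0.177,0.094,-0.073,19],[-0.177,0.118,-0.094,24],[-0.177,0.142,-0.115,29],[-0.177,0.166,-0.136,34.5],[-0.177,0.19,-0.157,40],[-0.177,0.212,-0.176,45.5],[-0.177,0.232,-0.193,50.5],[-0.177,0.248,-0.206,55],[-0.177,0.259,-0.216,58],[-0.177,0.265,-0.2206,59.1],[-0.177,0.265,-0.2206,59.1],[-0.177,0.265,-0.2206,59.1]]}}

```text
t: 18.65
tcp_pos: [0.574, 0.0146, 0.3095]
tool_rot: [0.599, 0.375, -0.587, 0.395]
force: [0.6, -0.3, -3.7]
finger_gap: 0.171
```

```bash
python3 chk.py 11; python3 -c "
from h import *
row([.5745,.0147,.31],-24)"
```

```text
t 18.65 tcp [0.574  0.0146 0.3095] yaw -23.98 xaxis [ 0.0291 -0.0141 -0.9995] F [ 0.6207 -0.3429 -3.6625] gap 0.171 q6 0.25705576747849945
s ((578.0948486328125, 28.136287689208984), (41.348236083984375, 13.879779815673828), 66.69595336914062) z [0.3325 0.3345] along -5.0036014079451165 across 13.68420098274164
rim along [-78.8526 -78.3866  79.0454  80.1814] across [11.9099 18.4995 67.468  67.7869]
t ((561.9920654296875, -10.714747428894043), (6.709267616271973, 10.771207809448242), 68.89752197265625) z [0.3307 0.3334] along -3.912086254606253 across -28.357577658330978
rim along [-79.482  -79.259   78.1706  79.1462] across [-67.9274 -66.4595  54.8332  60.7218]
mm/deg [-0.3  0.1 -0.6 -0. ]
```

View pics/s11.png

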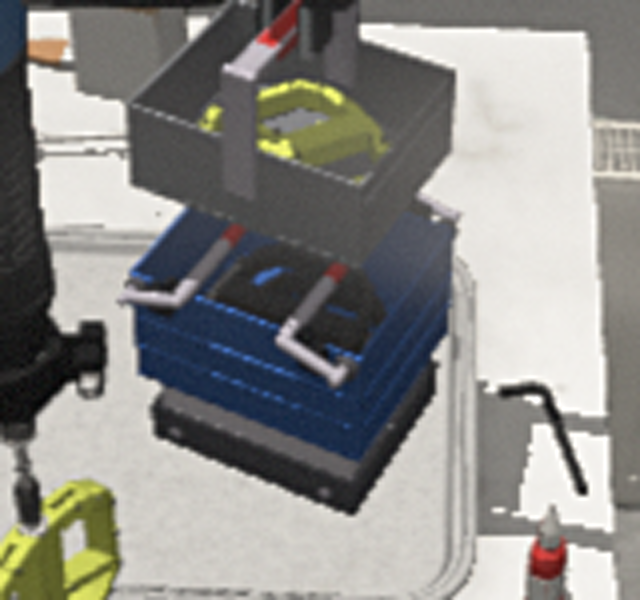

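View pics/t11.png

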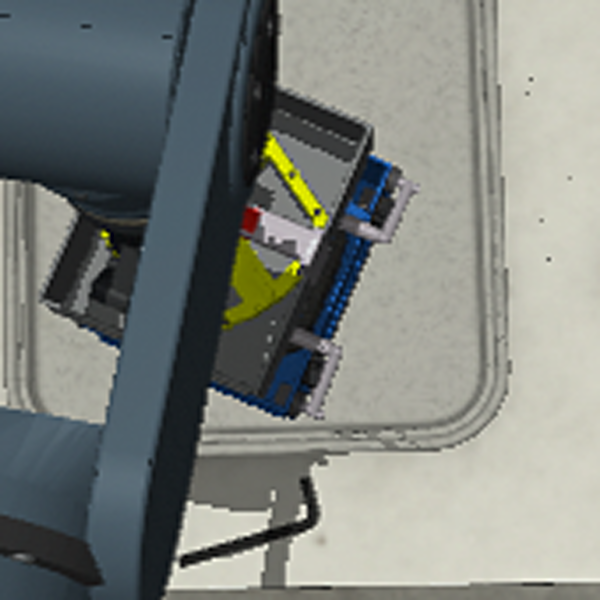

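The grey crate hangs square above the blue one, with the pedal inside. I'll measure its rim offset and tilt.

```bash
cat > grim.py <<'E'
from h import *
import sys
z0=float(sys.argv[1]) # expected rim z
v=np.array([-u[1],u[0]]); A=[]
for n in("scene","top"):
    s=snapshot(n);p=cloud(s);im=s["image"].astype(int)
    sat=im.max(-1)-im.min(-1)
    m=(s["depth"]>0)&(abs(p[...,2]-z0)<.012)&(np.hypot(p[...,0]-C[0],p[...,1]-C[1])<.115)&(sat<25)&(im.max(-1)<150)
    q=p[m]; a=(q[:,:2]-C)@u*1000;b=(q[:,:2]-C)@v*1000
    print(n,len(q),"along",np.percentile(a,[.5,2,98,99.5]),"across",np.percentile(b,[.5,2,98,99.5]))
    for lo,hi in((-85,-68),(-68,-20),(-20,20),(20,68),(68,85)):
        k=(a>lo)&(a<hi)
        if k.sum()>5: print("  along",lo,hi,"z95",np.percentile(q[k,2],95),"across",b[k].min(),b[k].max(), k.sum())
E
python3 grim.py .283
```

```text
scene 786 along [-77.3825 -76.9166  72.5482  73.2989] across [-58.7232 -57.4871  67.5891  68.1295]
  along -85 -68 z95 0.28324559812978667 across -56.28696100847718 65.74344855342106 145
  along -68 -20 z95 0.28381984708486785 across -58.53106855579712 67.13780622785497 180
  along -20 20 z95 0.29428131667444196 across -62.24021650883756 68.55098567593005 184
  along 20 68 z95 0.28608408402608476 across -59.207869974108746 66.14696487422701 121
  along 68 85 z95 0.2857967767982071 across -60.41151706797567 63.64001475440864 156
top 381 along [-78.8589 -78.1312  70.8656  71.7468] across [-62.5551 -62.1558  61.638   62.1932]
  along -85 -68 z95 0.28431088918735514 across -59.48005937231309 62.070098423631904 96
  along -68 -20 z95 0.2852110206316115 across -59.80527829171334 62.30464422145419 124
  along -20 20 z95 0.29088591077936 across -62.693465825098855 -57.292648884035806 33
  along 20 68 z95 0.2842508369109212 across -60.28441668608585 -56.72656697563754 52
  along 68 85 z95 0.28523195463254924 across -59.84425976562238 -7.698434390039973 76
```

The rim centre sits about 2.8 mm toward −u with roughly 0.015 rad tilt, which puts the feet about 2 mm short. I'll lower with a +2 mm correction.

```bash
python3 -c "
from h import *
p=manip.sense()['tcp_pos']
t=p[:2]+.0021*u
for z in(.252,.244,.238): row([*t,z],-24)"
```

```text
mm/deg [57.9  0.2 -0.  -0.1]
mm/deg [65.9 -0.1 -0.  -0.1]
mm/deg [71.9 -0.3 -0.  -0.1]
```

Call:
{"fn": "play_rows", "kwargs": {"series": [[0.008,0.002,0,0],[0.02,0.0015,0,0],[0.032,0.001,0,0],[0.042,0.0007,0,0],[0.048,0.0005,0,0],[0.052,0.0003,0,0],[0.055,0.0002,0,0],[0.0575,0.0002,0,0],[0.0595,0.0001,0,0],[0.061,0,0,0],[0.0625,0,0,0],[0.064,0,0,0],[0.0655,0,0,0],[0.067,-0.0001,0,0],[0.067,-0.0001,0,0]]}}

```text
t: 20.35
tcp_pos: [0.5767, 0.0132, 0.2431]
tool_rot: [0.6, 0.375, -0.587, 0.395]
force: [1.1, 1.9, -0.6]
finger_gap: 0.171
```

```bash
python3 chk.py 12; python3 grim.py .216
```

```text
t 20.35 tcp [0.5767 0.0132 0.2431] yaw -24.07 xaxis [ 0.0314 -0.0141 -0.9994] F [ 1.0944  1.8809 -0.6355] gap 0.171 q6 0.25801997332227516
rim along [-79.2315 -79.0467  75.1309  76.9408] across [-71.1025 -70.4904  49.2127  50.9529]
scene 678 along [-74.5338 -73.9158  74.9316  75.3799] across [-58.8992 -57.3847  67.1207  67.9813]
  along -85 -68 z95 0.21625260996868545 across -57.36153598755176 66.83832008598033 126
  along -68 -20 z95 0.21764473536024279 across -58.523000388348215 66.83320517966987 162
  along -20 20 z95 0.22617607745826251 across -60.9043395557796 68.98520562761718 165
  along 20 68 z95 0.2192073326410035 across -59.88550689349307 67.30432921576254 102
  along 68 85 z95 0.21836122145341252 across -58.323617224099785 64.87802405605082 123
top 323 along [-76.6503 -75.4567  73.8495  74.3535] across [-62.3503 -61.958   61.6539  62.3373]
  along -85 -68 z95 0.2181634666305684 across -59.377920137561105 62.67575011122683 79
  along -68 -20 z95 0.2182982150918482 across -59.63204286482997 62.33977099079548 109
  along -20 20 z95 0.22239225390024023 across -62.4788428479216 -57.41590863192575 23
  along 20 68 z95 0.21897628140421949 across -60.15941124210007 -56.92051053848135 47
  along 68 85 z95 0.21886208661643802 across -59.983108445231565 -12.419631537095247 65
```

View pics/s12.png

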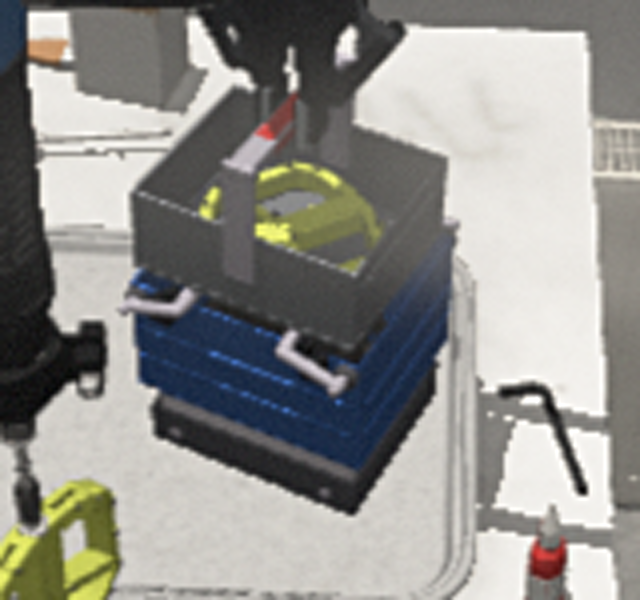

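The crate is seated in the channels, square, with nearly all its weight on the blue crate. I'll lower a little more and release.

Call:
{"fn": "play_rows", "kwargs": {"series": [[0.001,0,0,0],[0.002,0,0,0],[0.003,0,0,0],[0.003,0,0,0]]}}

```text
t: 20.95
tcp_pos: [0.5768, 0.0131, 0.24]
tool_rot: [0.6, 0.375, -0.587, 0.395]
force: [0.2, 1.6, 0.5]
finger_gap: 0.168
```

Call:
{"fn": "play_rows", "kwargs": {"series": [[0,0,0,0],[0,0,0,0],[0,0,0,0],[0,0,0,0],[0,0,0,0],[0,0,0,0]], "claw": 45}}

```text
t: 21.55
tcp_pos: [0.5768, 0.0131, 0.2401]
tool_rot: [0.6, 0.375, -0.587, 0.395]
force: [0.2, -0.7, 1.1]
finger_gap: 0.449
```

```bash
python3 chk.py 13;python3 -c "
from h import *
p=manip.sense()['tcp_pos']
row([p[0],p[1],p[2]+.1],-24); row([.5,-.25,p[2]+.12],-24)"
```

```text
t 21.55 tcp [0.5768 0.0131 0.2401] yaw -24.07 xaxis [ 0.0312 -0.0141 -0.9994] F [ 0.1724 -0.7429  1.1162] gap 0.449 q6 0.2580834526433375
rim along [-79.5417 -79.4906  61.7421  64.1955] across [-71.2269 -70.6783  37.8497  41.1891]
mm/deg [-99.9   3.4   0.   -0.1]
mm/deg [-118.6   41.3  271.5   -0.1]
```

View pics/s13.png

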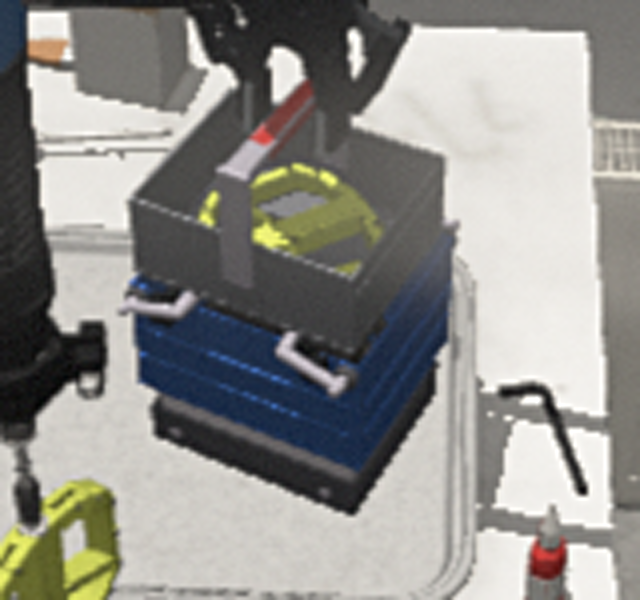

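Released and still. I'll lift straight up and then move aside.

Call:
{"fn": "play_rows", "kwargs": {"series": [[-0.01,0.0003,0,0],[-0.03,0.001,0,0],[-0.06,0.002,0,0],[-0.09,0.003,0,0],[-0.12,0.006,0.02,0],[-0.12,0.012,0.06,0],[-0.12,0.018,0.1,0],[-0.12,0.024,0.14,0],[-0.12,0.03,0.18,0],[-0.12,0.036,0.22,0],[-0.12,0.04,0.25,0],[-0.12,0.041,0.27,0],[-0.12,0.041,0.27,0],[-0.12,0.041,0.27,0],[-0.12,0.041,0.27,0]]}}

```text
t: 23.15
tcp_pos: [0.5006, -0.2474, 0.3618]
tool_rot: [0.6, 0.375, -0.586, 0.395]
force: [-0.3, 0.5, -0.6]
finger_gap: 0.448
```

```bash
python3 chk.py 14; python3 grim.py .212
python3 - <<'E'
from h import *
v=np.array([-u[1],u[0]])
for n in("scene","top"):
    s=snapshot(n);p=cloud(s);h=cv2.cvtColor(s["image"],cv2.COLOR_BGR2HSV)
    m=(h[...,0]>22)&(h[...,0]<40)&(h[...,1]>120)&(h[...,2]>60)&(p[...,2]>.14)&(np.hypot(p[...,0]-C[0],p[...,1]-C[1])<.1)
    q=p[m];print(n,"pedal",cv2.minAreaRect(((q[:,:2]-C)*1000).astype(np.float32)),np.percentile(q[:,2],[5,95]))
    m=(h[...,0]>100)&(h[...,0]<130)&(h[...,1]>110)&(abs(p[...,2]-.145)<.012)&(np.hypot(p[...,0]-C[0],p[...,1]-C[1])<.13)
    q=p[m];a=(q[:,:2]-C)@u*1000;b=(q[:,:2]-C)@v*1000;print(n,"blue rim z",np.percentile(q[:,2],[50,80,95]),a.min(),a.max(),b.min(),b.max())
E
```

```text
t 23.15 tcp [ 0.5006 -0.2474  0.3618] yaw -24.01 xaxis [ 0.0316 -0.0137 -0.9994] F [-0.2625  0.475  -0.5606] gap 0.448 q6 -0.24644831603056108
s ((580.2733154296875, 17.71971321105957), (61.75210952758789, 8.95090389251709), 66.51609802246094) z [0.2644 0.2658] along 1.2233295745568649 across 5.054248956045449
t ((578.8112182617188, 16.03915786743164), (63.63954544067383, 11.422087669372559), 65.87345123291016) z [0.2634 0.2652] along 0.5711807870972282 across 2.9242967616069127
scene 822 along [-74.8899 -74.0844  75.572   76.1771] across [-56.8858 -56.0991  68.6048  70.1825]
  along -85 -68 z95 0.21574663564507507 across -54.51919631252637 67.39799046039808 171
  along -68 -20 z95 0.2152184225662478 across -56.87902558031641 68.3503124530385 186
  along -20 20 z95 0.22218240299244343 across -57.6502500833603 71.1286546411272 192
  along 20 68 z95 0.21557976570743842 across -58.98522434689516 68.09332857950426 131
  along 68 85 z95 0.21446906123102538 across -56.28587227450618 68.45178025048668 142
top 672 along [-76.3227 -75.923   75.0002  75.4948] across [-60.9478 -58.7774  63.0011
[... 230 characters left out ...]
oss -61.06373203595473 63.396973093185125 63
  along 20 68 z95 0.2157367620886633 across -58.86322317313602 63.54169001881693 129
  along 68 85 z95 0.21573217491118601 across -58.68042629587515 62.81490065061067 180
scene pedal ((-1.7195777893066406, -14.779342651367188), (75.90767669677734, 108.90205383300781), 64.51358795166016) [0.1713 0.1765]
scene blue rim z [0.1415 0.1448 0.1463] -79.49201211693814 78.87932968303791 9.281574953896575 70.01544839908247
top pedal ((2.1248130798339844, 3.998443603515625), (110.06379699707031, 106.91351318359375), 32.71930694580078) [0.1611 0.1766]
top blue rim z [0.1439 0.1453 0.1468] -79.52492491908158 79.440835257444 -71.34402704795573 63.28688484301852
```

View pics/s14.png

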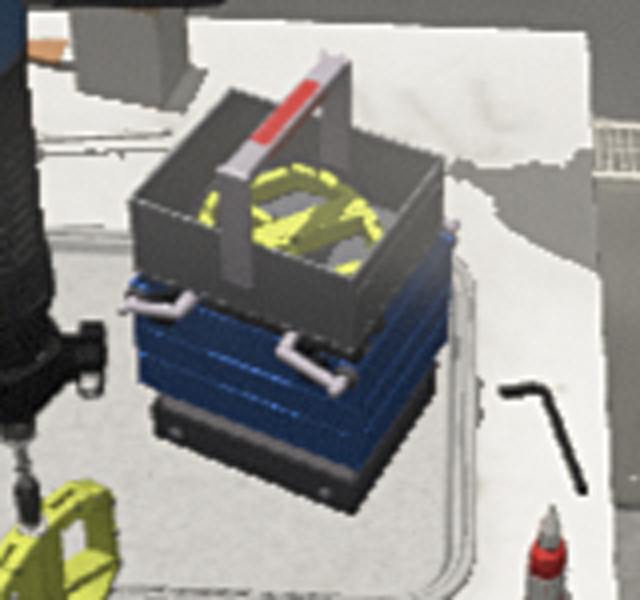

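View pics/t14.png

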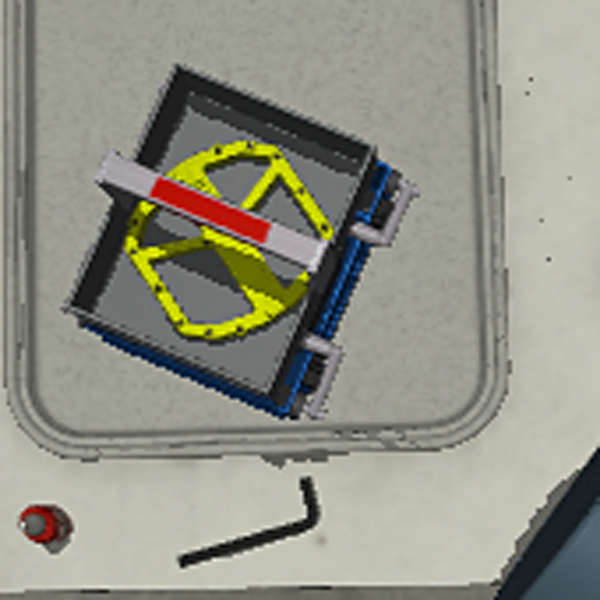

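```bash
python3 -c "
from h import *
state(); print(manip.sign_off())"
```

```text
t 23.45 tcp [ 0.5006 -0.2478  0.3615] yaw -24.01 xaxis [ 0.0313 -0.014  -0.9994] F [-0.1434 -0.2393  0.3936] gap 0.452 q6 -0.24676332373843685
the job is handed in; nothing more can be done
None
```

The job is done and handed in at 23.45 s. I swung each bail over by its sleeve and pressed it down, with the platform at its stop, until it snapped home. Then I carried the grey crate across by its handle, set it on the two bails and let go. No verdict was reported, so the figures below are my own camera checks.

**Bails:** after release the bars lay at +36.4 and −35.4 mm along the crate axis at about the home height, and neither swung back. The catch noses could not be made out over the bars, so I judge them locked because they stayed put. The grey crate's sleeves now hide the bars, but the visible bail ends had not moved.

**Grey crate, last check:**

| Check | Measured | Limit |
|---|---|---|
| Plan offset along the blue crate | about 0.5 mm | 9 mm (overall) |
| Plan offset across it | 2 mm (rim) or 4 mm (handle) | 9 mm (overall) |
| Tilt | about 0.01 rad or less | 0.04 rad |
| Grey rim above blue rim | 69 mm (70 expected when seated) | about 66 to 73.5 mm |
| Pedal from crate centre | a few mm | 40 mm |

- **Disagreements:** the two views differ by about 2 mm in places. Against the blue crate, rim and handle give the two across figures above. The scene camera also put the pedal further off (about 15 mm), because the crate wall partly hides it.
- **Tool tilt:** the tool picked up about 0.035 rad of tilt during the work. I allowed for it when placing the crate.
- **Bottle and hex key:** neither looked moved in the last pictures; I did not measure them.
- **Robot:** at hand-in the gripper was open, well clear, and touching nothing.

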